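# Open the shielded test box and hold its lid up

### The job

The lid of the shielded test box no longer stays up by itself, and a colleague needs to swap the board inside. Move the handheld meter that lies on the lid over to the blue antistatic mat and lay it down there gently, flat and face up; turn the black wing latch on the lid clockwise until the lid is free, then raise the lid by its bar handle to 50 degrees open (within 5 degrees). Finish still holding the lid steady there by the handle, not letting go, and never let the lid drop; leave everything else where it is.

Things in the scene. Friction and masses are not known exactly. Their poses are not given: they have to be found in the camera images.
- shield_box: aluminium shielded test box fixed to the bench, 300 mm (its x) by 240 mm (its y) by 110 mm high with the lid shut. Origin: centre of its underside; z up. The lid's top face is 110 mm up. The hinge line runs along its x axis, along its left (+y) top edge, at y = +120 mm, 95 mm up; the free edge of the lid, with handle and latch, is on its right (-y) side
- lid (a joint): opening angle of the lid in rad: 0 shut, 0.873 = 50 degrees, stop at 1.25. The lid (about 1 kg with fittings, lifted at the handle with 4 to 8 N) falls shut from every angle as soon as it is let go; the free edge rises and swings towards the hinge
- lid_handle (a point): dark round bar handle on the lid near its free edge: bar 12 mm thick, 100 mm long, parallel to the hinge, a post at each end. Point: middle of the bar, 40 mm above the lid's top, 60 mm from the lid's middle towards -x; lid shut: 205 mm to the right (-y) of the hinge line, 55 mm above it. x along the bar, z away from the lid. The bar can turn in a pinch that stays pointing down
- latch (a joint): turn of the wing latch in rad: 0 latched (wing at right angles to the lid's free edge), grows clockwise seen from above to a stop at 1.4. The cam under the lid holds it shut below about 1.05 rad; above 1.1 the lid is free. Stiff enough to stay where it is left (0.06 N m)
- latch_grip (a point): middle of the latch's black wing, 24 mm above the lid's top face, 80 mm from the lid's middle towards the far end (+x), 35 mm in from the free edge, on the turning axis. The wing is 10 mm thick (x), 46 mm long (its y) and 26 mm high, its top 37 mm above the lid; the axes turn with the latch
- meter_mid (a point): centre of the orange handheld meter, 125 mm long (its x), 58 mm wide (y), 30 mm thick (z, up out of its face with display and dial), 0.22 kg; at the start it lies face up on the lid
- mat: blue antistatic mat fixed on the bench to the right of the box, 300 mm (x) by 240 mm (y), 3 mm thick. Origin: centre of its underside
- spare_board: spare green circuit board in a black carrier, 65 mm (x) by 120 mm (y) by 17 mm high, lying on the far (+x) part of the mat; origin centre of underside. Leave alone
- spray_bottle: white bottle with red cap, 56 mm across, 150 mm high, standing beyond the mat or the box; origin centre of underside. Leave alone
- solder_spool: metal spool, 60 mm across, 50 mm high, standing beyond the mat or the box; origin centre of underside. Leave alone
- screw_jar: glass jar with blue cap, 60 mm across, 70 mm high, standing beyond the mat or the box; origin centre of underside. Leave alone
- screwdriver: red-handled screwdriver, 190 mm long, lying left of the box; origin on its underside at the middle. Leave alone
- mouse: black computer mouse, about 80 by 60 mm, 34 mm high, left of the box; origin on its underside. Leave alone
- parts_tray: blue parts tray with three compartments, 160 by 100 by 35 mm, left of the box; origin centre of underside. Leave alone
Things that resemble listed ones, but are neither listed nor needed, are in the scene too. Of the things that look like the part that bears meter_mid, the smaller one is meant.

How it is judged:
By the outcome, as a careful person would: the job done as asked, in the order asked, and still so for the second after the job is handed in, while the arm keeps its last pose, push and grip.
It also fails if it takes over 67 s, if anything falls off the work surface, if the arm or the gripper's body presses on something with over 40 N, if the wrist force passes 120 N, or if a joint passes its speed limit or range.

### The arm

A 6-joint arm with a two-finger parallel gripper is mounted at the origin on the work surface. World frame = base frame: x ahead of the robot, y to its left, z up, the work surface at z = 0. Lengths are in m, angles in rad, forces in N, time in s.
With the tool pointing down it reaches from about 0.35 to 0.975 m from the base axis. Payload 4.9 kg.
Tool frame: the origin (TCP) lies on the front face of the gripper's body, between the roots of the fingers; the fingertips stand ctrl.tip_extent ahead of it and the grasp point (between the pads) lies 54 mm ahead of it (ctrl.tip_extent is the distance from the TCP to the fingertips, in m); z points along the fingers, y is the line along which they close (so a half turn about z gives the same grasp; the last joint's range is limited). The gripper opens to 85 mm and grips with 20 to 120 N. Pads are 22 mm wide; open, the fingers measure 114 mm over their backs; the gripper's body (76 mm by 85 mm) begins 54 mm behind the grasp point. The pads swing forward as they close: fully open they stand 13 mm farther back than shut.
Start: joints at [1.201, 0.053, 1.613, -0, 1.476, -0.119], TCP at [0.155, 0.605, 0.304] pointing down, gripper open.
Joint ranges: [-3.01, 3.01], [-1.01, 2.22], [0.06, 2.58], [-1.02, 4.17], [0.09, 2.62], [-3.14, 3.14]. Speed limits (rad/s): [2.57, 2.57, 3.14, 3.14, 3.14, 3.14].

### API

Orientations are given as a rotation vector (axis times angle).
In Python, from station import ctrl gives the robot as it stands.
- The arm moves only by the tool apply_moves, never from a script. Its argument "rows" is one flat list of numbers, 6 for each row, row after row: the shift along the tool's x, y, z normalised to -1 to 1, where 1 is 0.6 m, then the turn, a rotation vector about the tool's x, y, z normalised to -1 to 1, where 1 is 90 degrees. A call has 1 to 20 rows; each row is the pose to reach, as a shift and turn from the pose commanded when the call began, along the tool's axes at that moment; what a row does not reach only later rows make up. A row lasts 1/10 s, in which the tool goes at most 50 mm and 8.59 degrees, less where a joint would pass 70% of its speed; a pose out of reach is approached as far as the arm can. A call with a number of a shift or a turn outside -1 to 1 is refused whole. A call with a gripper value outside its range is refused whole. "grip" is the opening, from 0 (shut) to 1 (fully open), set as the call begins (left out, the last holds). The fingers move at their own pace and stop on an object; "grip_force" is the grip in N (left out, the last holds). Time passes only in rows, so rows that repeat a pose let the fingers close. It gives the time, the measured TCP pose, the force, the opening and the grip force at its end, in the units of the state.
- ctrl.get_obs(): the state, without advancing time (a new reading comes with each control period).
- ctrl.get_image(name): name is "scene" or "side" or "wrist"; returns (picture, depth): 420x560x3 uint8, blue, green, red; 420x560 float32, m along the optical axis (not along the pixel's ray), 0 where there is no reading.
- ctrl.camera_model(name): a dict with "mtx" (3x3 intrinsics, pixels), "k1" (the pictures are not rectified: a ray, as slopes to the right and down, at radius r is drawn at 1 + k1 r^2 times it, then the intrinsics apply), "R" (3x3) and "t" (3): a world point X has camera coordinates R X + t; the wrist camera has in their place "tool_from_camera" (4x4, takes a point from camera to tool coordinates, whose origin is the TCP and whose axes are the flange's). Camera axes: x right, y down, z forward; pixel columns grow to the right and rows downward; lengths in m; the calibration is good to about 2 mm. A picture is of the moment at which its call begins: read the wrist's pose just before it. camera_model takes no time and is no camera call.
- ctrl.finish_job(): hands the job in; it is judged then, once.
The state is a dict: "t": time; "q": joint angles; "dq": joint speeds; "effort": joint torques, N m; "tool_pos": TCP position; "tool_rot": TCP orientation; "contact_force": force on the tool from outside, world axes, zero at the start; "wrist_torque": the same for the moment, N m; "opening": finger opening in m; "grip_force": force on a finger pad.
Only numpy, scipy, OpenCV 4.12 (cv2) and the standard library are available. Lean on these libraries where they do the work, as an engineer would, in place of code of your own. Each camera call takes 0.05 s, during which the arm holds its last target. There are 200 camera calls.

## Working session

There is one attempt and no reset: what is moved stays moved. The work goes in short steps, Python scripts to look and compute and a tool call to move; the robot and the scene stay as the last step left them, time stands still between calls to the robot, and variables do not carry over. Pictures are saved under pics/ and viewed, at most 10 in all, crops included, and the job is handed in when it is done.

Besides the shell and the picture viewer there is one more tool, called in YAML: its name, and indented under it one key for each argument. apply_moves: Moves the arm, as the interface text tells. Its arguments: {"type":"object","properties":{"rows":{"type":"array","items":{"type":"number"}},"grip":{"type":"number"},"grip_force":{"type":"number"}},"required":["rows"]}

```bash
ls; mkdir -p pics
python3 - <<'E'
from station import ctrl
import cv2,numpy as np
o=ctrl.get_obs();print({k:np.round(v,3) for k,v in o.items()},ctrl.tip_extent)
for n in("scene","side"):
    p,d=ctrl.get_image(n);cv2.imwrite(f"pics/{n}0.png",p);np.save(f"pics/{n}0.npy",d);m=ctrl.camera_model(n);print(n,{k:np.round(v,4).tolist() for k,v in m.items()},(d>0).mean())
print(ctrl.camera_model("wrist"))
E
```

```text
pics
{'t': np.float64(0.0), 'q': array([ 1.201,  0.053,  1.614, -0.   ,  1.476, -0.119]), 'dq': array([-0.001, -0.001, -0.001, -0.   , -0.001, -0.002]), 'effort': array([ 0.0000e+00, -3.9370e+01, -3.7017e+01, -0.0000e+00,  7.0000e-03,
       -0.0000e+00]), 'tool_pos': array([0.155, 0.605, 0.303]), 'tool_rot': array([-3.930e-01, -3.116e+00,  3.000e-03]), 'contact_force': array([ 0.16 , -0.017,  0.834]), 'wrist_torque': array([-0.039,  0.018,  0.01 ]), 'grip_force': np.float64(0.0), 'opening': np.float64(0.085)} 0.0726
scene {'mtx': [[476.0564, 0.0, 283.8218], [0.0, 476.0564, 210.5882], [0.0, 0.0, 1.0]], 'k1': -0.1531, 'R': [[-0.3743, 0.9272, 0.0158], [0.6803, 0.2862, -0.6748], [-0.6302, -0.2418, -0.7378]], 't': [0.1128, -0.2639, 1.683]} 0.9959608843537415
side {'mtx': [[415.8787, 0.0, 275.8649], [0.0, 415.8787, 211.3274], [0.0, 0.0, 1.0]], 'k1': -0.1149, 'R': [[-0.9986, -0.0495, -0.0166], [-0.0275, 0.7684, -0.6393], [0.0444, -0.638, -0.7687]], 't': [0.5037, 0.0146, 1.138]} 0.9960756802721088
{'mtx': array([[336.2522634 ,   0.        , 279.01786324],
       [  0.        , 336.2522634 , 210.24074011],
       [  0.        ,   0.        ,   1.        ]]), 'k1': -0.004112141305688383, 'tool_from_camera': array([[ 4.58143800e-04, -9.46431117e-01, -3.22905451e-01,
         8.27537292e-02],
       [ 9.99999773e-01,  5.92967780e-04, -3.19162969e-04,
         6.36631666e-04],
       [ 4.93538294e-04, -3.22905232e-01,  9.46431174e-01,
        -7.03581995e-02],
       [ 0.00000000e+00,  0.00000000e+00,  0.00000000e+00,
         1.00000000e+00]])}
```

View pics/scene0.png

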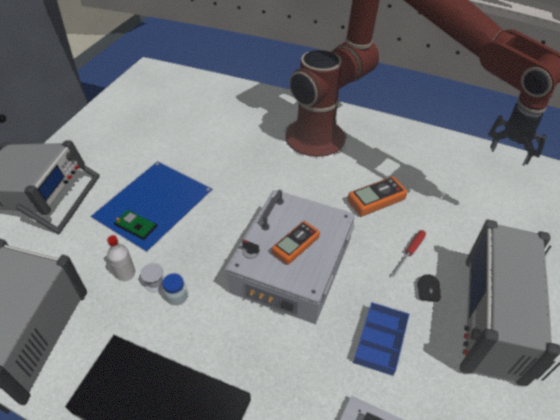

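View pics/side0.png

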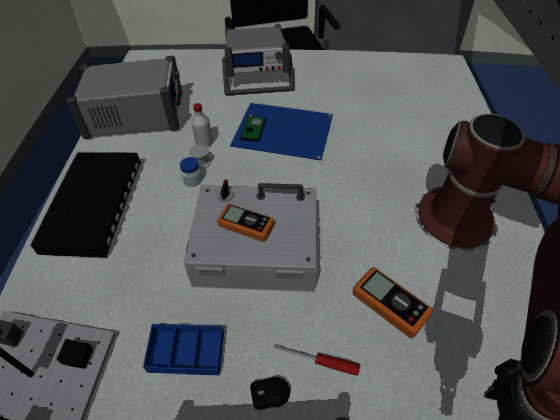

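The scene view shows the box with the meter at (297,240), latch at (250,246), handle at (272,210), and the mat at (152,205). The larger lookalike meter lies on the bench at (378,195). The side view agrees: meter (246,221), latch (225,190), handle (281,188).

```bash
cat > h.py <<'E'
import cv2,numpy as np
from scipy.spatial.transform import Rotation as Rn
from station import ctrl
def cloud(n,d,pose=None):
    m=ctrl.camera_model(n);K=m["mtx"];v,u=np.mgrid[:420,:560]
    D=np.array([m["k1"],0,0,0,0.])
    s=cv2.undistortPoints(np.stack([u,v],-1).reshape(-1,1,2).astype(float),K,D).reshape(420,560,2)
    P=np.dstack([s*d[...,None],d])
    if n=="wrist":
        T=m["tool_from_camera"];P=P@T[:3,:3].T+T[:3,3]
        p,r=pose;return P@Rn.from_rotvec(r).as_matrix().T+p
    return (P-m["t"])@m["R"]
def shot(n,f=None):
    o=ctrl.get_obs();p,d=ctrl.get_image(n)
    if f: cv2.imwrite(f"pics/{f}.png",p)
    return p,cloud(n,d,(o["tool_pos"],o["tool_rot"])),cv2.cvtColor(p,cv2.COLOR_BGR2HSV)
def rect(P):
    r=cv2.minAreaRect((P[:,:2]*1000).astype(np.float32));return np.round(r[0],1),np.round(r[1],1),round(r[2],1)
def big(m,k=1):
    n,l,s,c=cv2.connectedComponentsWithStats(m.astype(np.uint8));o=np.argsort(-s[1:,4])+1
    return [l==i for i in o[:k]]
E
python3 - <<'E'
from h import *
for n in("scene","side"):
    p=cv2.imread(f"pics/{n}0.png");P=cloud(n,np.load(f"pics/{n}0.npy"));h=cv2.cvtColor(p,cv2.COLOR_BGR2HSV);z=P[...,2]
    roi=(P[...,0]>.2)&(P[...,0]<1)&(abs(P[...,1])<.6)
    print(n)
    lid=big(roi&(z>.1)&(z<.117)&(h[...,1]<90))[0];print("lid",rect(P[lid]),np.median(z[lid]))
    box=roi&(z>.1)&(z<.15);
    for m in big((h[...,0]<18)&(h[...,1]>130)&(h[...,2]>90)&roi,3): print("or",rect(P[m]),np.median(z[m]),m.sum())
    for m in big((h[...,0]>100)&(h[...,0]<130)&(h[...,1]>130)&roi,2): print("blue",rect(P[m]),np.median(z[m]),m.sum())
    for m in big(roi&(z>.146)&(z<.156)&(abs(P[...,1])<.2),3): print("handle",rect(P[m]),np.median(z[m]),m.sum())
    dk=(h[...,2]<60)&roi&(z>.135)&(z<.149)
    for m in big(dk,3): print("dark",rect(P[m]),P[m].mean(0).round(3),m.sum())
    g=(h[...,0]>40)&(h[...,0]<85)&(h[...,1]>100)&roi;m=big(g)[0];print("board",rect(P[m]))
E
```

```text
scene
lid (array([552.1, 127.3]), array([253.8, 305.3]), 89.8) 0.10909967331933763
or (array([236.2, 274.2]), array([ 76.5, 153.4]), 48.5) 0.03487196411857885 476
or (array([573.1, 141.1]), array([ 54.1, 126.1]), 68.0) 0.135965469160314 407
or (array([357.2, 428.2]), array([18.2, 89.7]), 75.9) 0.022734705202061146 136
blue (array([ 501.4, -358.4]), array([240.9, 297.4]), 78.8) 0.00250957137795677 4461
blue (array([686.5, 411.1]), array([163.6,  95.1]), 1.2) 0.003128888002213369 1548
handle (array([493.1,  41.1]), array([ 12.6, 108. ]), 89.2) 0.15356663259722167 128
handle (array([632.8,  32.5]), array([26.1,  8.8]), 85.6) 0.1471598504613627 23
handle (array([635.4,  55.2]), array([9.7, 7.3]), 24.5) 0.14743284339555177 11
dark (array([555.6, 144.3]), array([39.1, 47.8]), 69.7) [0.557 0.144 0.14 ] 92
dark (array([473.6, 591.9]), array([149.8,   3.2]), 5.9) [0.477 0.592 0.142] 87
dark (array([636.2,  45.3]), array([35.5,  6.5]), 87.4) [0.637 0.047 0.143] 59
board (array([ 603.3, -350.4]), array([112.4,  59.6]), 83.2)
side
lid (array([549.8, 127.8]), array([254.7, 298.8]), 89.8) 0.109256
[... 188 characters left out ...]
, 433.1]), array([13.8, 91.2]), 75.1) 0.022893453701183078 285
blue (array([682.7, 411.7]), array([161.1, 102.3]), 1.0) 0.004331773481351613 3633
blue (array([ 498.2, -358.8]), array([246.8, 298.5]), 79.2) 0.0029202086543197174 3571
handle (array([491.1,  43.1]), array([ 13.5, 110.8]), 89.5) 0.1530869148042008 201
handle (array([630.3,  41.8]), array([41.2,  8.3]), 87.4) 0.14703960731682914 29
dark (array([566.8, 137.4]), array([ 48.1, 104. ]), 68.2) [0.554 0.144 0.141] 412
dark (array([628.8,  43.4]), array([44.8,  7.7]), 83.3) [0.629 0.048 0.143] 57
dark (array([ 863.5, -337.6]), array([35.6, 15.3]), 22.7) [ 0.864 -0.337  0.143] 45
board (array([ 598., -353.]), array([116.4,  61.1]), 82.0)
```

```bash
cat >> h.py <<'E'
def go(x,y,z,yaw,tilt=None):
    """row (normalised) to reach TCP x,y,z pointing down with tool y axis at yaw degrees"""
    o=ctrl.get_obs();R=Rn.from_rotvec(o["tool_rot"]);a=np.radians(yaw)
    ty=np.array([np.cos(a),np.sin(a),0]);tz=np.array([0,0,-1.]);G=Rn.from_matrix(np.stack([np.cross(ty,tz),ty,tz],1))
    s=R.inv().apply(np.array([x,y,z])-o["tool_pos"])/.6;w=(R.inv()*G).as_rotvec()/(np.pi/2)
    print("row",np.round(np.r_[s,w],4).tolist(),"rows:",np.linalg.norm(s)*12,np.linalg.norm(w)*90/8.59)
def st():
    o=ctrl.get_obs();R=Rn.from_rotvec(o["tool_rot"]).as_matrix();print("t",o["t"],"pos",o["tool_pos"].round(4),"yaw",np.degrees(np.arctan2(R[1,1],R[0,1])).round(2),"q",o["q"].round(3),"F",o["contact_force"].round(1),"op",o["opening"].round(4),"g",o["grip_force"].round(1))
E
python3 - <<'E'
from h import *
st()
go(.57,.141,.29,68);go(.57,.141,.29,-112)
E
```

```text
Traceback (most recent call last):
  File "h.py", line 29, in st
    o=ctrl.get_obs();R=Rn.from_rotvec(o["tool_rot"]).as_matrix();print("t",o["t"],"pos",o["tool_pos"].round(4),"yaw",np.degrees(np.arctan2(R[1,1],R[0,1])).round(2),"q",o["q"].round(3),"F",o["contact_force"].round(1),"op",o["opening"].round(4),"g",o["grip_force"].round(1))
                                                                                                                                                                                                                             ^^^^^^^^^^^^^^^^^^
AttributeError: 'float' object has no attribute 'round'
```

```bash
sed -i 's/o\["opening"\].round(4)/round(o["opening"],4)/;s/o\["grip_force"\].round(1)/round(o["grip_force"],1)/' h.py
python3 - <<'E'
from h import *
st()
go(.57,.141,.29,68);go(.57,.141,.29,-112)
E
```

```text
t 0.1 pos [0.155  0.605  0.3028] yaw 75.63 q [ 1.201  0.053  1.614 -0.     1.476 -0.119] F [ 0.3  0.6 -1. ] op 0.0853 g 0.0
row [-0.862, -0.5775, 0.0222, -0.0012, -0.0, 0.0848] rows: 12.454016483118146 0.8883003846700567
row [-0.862, -0.5775, 0.0222, 0.0001, -0.0018, -1.9152] rows: 12.454016483118146 20.066382893203766
```

apply_moves:
  rows: [-0.862,-0.5775,0.022,0,0,0.085,-0.862,-0.5775,0.022,0,0,0.085,-0.862,-0.5775,0.022,0,0,0.085,-0.862,-0.5775,0.022,0,0,0.085,-0.862,-0.5775,0.022,0,0,0.085,-0.862,-0.5775,0.022,0,0,0.085,-0.862,-0.5775,0.022,0,0,0.085,-0.862,-0.5775,0.022,0,0,0.085,-0.862,-0.5775,0.022,0,0,0.085,-0.862,-0.5775,0.022,0,0,0.085,-0.862,-0.5775,0.022,0,0,0.085,-0.862,-0.5775,0.022,0,0,0.085,-0.862,-0.5775,0.022,0,0,0.085,-0.862,-0.5775,0.022,0,0,0.085,-0.862,-0.5775,0.022,0,0,0.085,-0.862,-0.5775,0.022,0,0,0.085,-0.862,-0.5775,0.022,0,0,0.085,-0.862,-0.5775,0.022,0,0,0.085]

```text
t: 1.9
tool_pos: [0.5695, 0.1424, 0.2908]
tool_rot: [0.597, 3.084, 0.0]
contact_force: [-0.5, 0.6, -0.1]
opening: 0.0854
grip_force: 0.0
```

Run:
```python
from h import *
st()
p,P,h=shot("wrist","w1");z=P[...,2]
m=big((h[...,0]<18)&(h[...,1]>130)&(h[...,2]>80)&(z>.105))[0];print(m.sum(),rect(P[m]),np.median(z[m]))
c=cv2.convexHull(np.argwhere(m)[:,::-1].astype(np.int32));f=np.zeros(m.shape,np.uint8);cv2.fillPoly(f,[c],1);k=(f>0)&(z>.13);print(rect(P[k]),P[k].mean(0))
for m in big((z>.145)&(z<.158),3): print("hi",rect(P[m]),np.median(z[m]),m.sum(),np.median(h[m],0))
lid=big((z>.104)&(z<.114))[0];print("lid",np.median(z[lid]),rect(P[lid]))
```

```text
t 1.9 pos [0.5695 0.1424 0.2908] yaw 68.07 q [ 0.118 -0.028  1.717  0.     1.453 -1.07 ] F [-0.5  0.6 -0.1] op 0.0854 g 0.0
4095 (array([557.3, 141.8]), array([ 60.8, 142.8]), 70.1) 0.13939028249688207
(array([558.3, 143.5]), array([ 57.5, 143.7]), 69.6) [0.56121984 0.14267666 0.14173748]
hi (array([490.5,  44.5]), array([ 12.1, 111.8]), 89.9) 0.15503365085253734 3840 [120.  10.  54.]
hi (array([630.7,  47.4]), array([38.1, 10.8]), 85.2) 0.14699425298844543 460 [90.  7. 41.]
hi (array([551.2, 146.4]), array([3.3, 5.5]), 67.9) 0.1453427138308543 20 [ 19.   12.  159.5]
lid 0.11033807953904612 (array([550.5, 126.1]), array([244.3, 300.3]), 89.9)
```

View pics/w1.png

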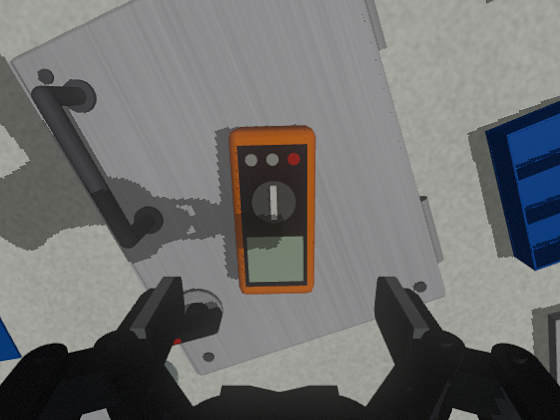

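The wrist view shows the meter at (273,210) between the open fingers, almost square to them, with the latch wing at (195,315) and the handle at (95,165).

Run:
```python
from h import *
go(.566,.1425,.190,69.7)
```

```text
row [0.0058, -0.0019, 0.1681, 0.0001, 0.0001, -0.0182] rows: 2.0185727219048055 0.1904538122200884
```

apply_moves:
  rows: [0.006,-0.002,0.04,0,0,-0.018,0.006,-0.002,0.08,0,0,-0.018,0.006,-0.002,0.11,0,0,-0.018,0.006,-0.002,0.135,0,0,-0.018,0.006,-0.002,0.15,0,0,-0.018,0.006,-0.002,0.16,0,0,-0.018,0.006,-0.002,0.168,0,0,-0.018,0.006,-0.002,0.168,0,0,-0.018,0.006,-0.002,0.168,0,0,-0.018]

```text
t: 2.85
tool_pos: [0.5667, 0.1417, 0.1906]
tool_rot: [0.556, 3.091, 0.001]
contact_force: [0.4, -0.9, -0.4]
opening: 0.0856
grip_force: 0.0
```

apply_moves:
  rows: [0,0,0,0,0,0,0,0,0,0,0,0,0,0,0,0,0,0,0,0,0,0,0,0,0,0,0,0,0,0,0,0,0,0,0,0,0,0,0,0,0,0,0,0,0,0,0,0]
  grip: 0.5
  grip_force: 35

```text
t: 3.65
tool_pos: [0.5668, 0.1416, 0.1909]
tool_rot: [0.556, 3.091, -0.0]
contact_force: [-1.2, -0.6, 5.8]
opening: 0.0569
grip_force: 40.5
```

apply_moves:
  rows: [0,0,-0.01,0,0,0,0,0,-0.03,0,0,0,0,0,-0.06,0,0,0,0,0,-0.1,0,0,0,0,0,-0.14,0,0,0,0,0,-0.16,0,0,0,0,0,-0.17,0,0,0,0,0,-0.17,0,0,0]

```text
t: 4.45
tool_pos: [0.5664, 0.1417, 0.2922]
tool_rot: [0.556, 3.091, 0.0]
contact_force: [0.3, 0.5, -3.1]
opening: 0.057
grip_force: 39.7
```

Run:
```python
from h import *
st();go(.451,-.349,.292,79)
p,P,h=shot("side","s2");z=P[...,2];roi=(P[...,0]>.4)&(P[...,0]<.7)&(P[...,1]<.3)&(P[...,1]>0)
m=big((h[...,0]<18)&(h[...,1]>130)&(h[...,2]>80)&roi)[0];print(m.sum(),np.percentile(z[m],[2,50,98]))
```

```text
t 4.45 pos [0.5664 0.1417 0.2922] yaw 69.6 q [ 0.118 -0.037  1.723  0.     1.455 -1.097] F [ 0.3  0.5 -3.1] op 0.057 g 39.7
row [-0.1048, -0.8336, 0.0001, 0.0002, 0.0003, -0.1044] rows: 10.082075783181306 1.0939000455345356
321 [0.21688902 0.23684339 0.24217887]
```

apply_moves:
  rows: [-0.002,-0.017,0,0,0,-0.01,-0.006,-0.05,0,0,0,-0.02,-0.0125,-0.1,0,0,0,-0.03,-0.02,-0.16,0,0,0,-0.04,-0.029,-0.23,0,0,0,-0.05,-0.038,-0.3,0,0,0,-0.06,-0.0465,-0.37,0,0,0,-0.07,-0.055,-0.44,0,0,0,-0.08,-0.064,-0.51,0,0,0,-0.09,-0.073,-0.58,0,0,0,-0.1,-0.082,-0.65,0,0,0,-0.104,-0.0893,-0.71,0,0,0,-0.104,-0.0956,-0.76,0,0,0,-0.104,-0.1006,-0.8,0,0,0,-0.104,-0.103,-0.82,0,0,0,-0.104,-0.1048,-0.833,0,0,0,-0.104,-0.1048,-0.833,0,0,0,-0.104,-0.1048,-0.833,0,0,0,-0.104]

```text
t: 6.3
tool_pos: [0.4513, -0.3479, 0.2915]
tool_rot: [-0.301, -3.127, -0.001]
contact_force: [0.7, 0.2, -2.9]
opening: 0.0574
grip_force: 39.6
```

Run:
```python
from h import *
st()
p,P,h=shot("wrist","w3");z=P[...,2]
for m in big((h[...,0]>100)&(h[...,0]<130)&(h[...,1]>130)&(z<.02),1): print("mat",rect(P[m]),np.median(z[m]),m.sum())
m=big((h[...,0]<18)&(h[...,1]>130)&(h[...,2]>80)&(z>.105))[0];print(m.sum(),rect(P[m]),np.percentile(z[m],[2,50,98]))
g=(h[...,0]>40)&(h[...,0]<85)&(h[...,1]>100);m=big(g)[0];print("board",rect(P[m]))
go(.451,-.349,.09,79)
```

```text
t 6.3 pos [ 0.4513 -0.3479  0.2915] yaw 79.01 q [-0.787 -0.07   1.755  0.     1.457 -2.166] F [ 0.7  0.2 -2.9] op 0.0574 g 39.6
mat (array([ 467.4, -351.1]), array([239.5, 231.9]), 79.0) 0.0034199413179110127 23259
9530 (array([ 436.7, -343.8]), array([ 58.8, 135.1]), 79.2) [0.22305666 0.23991346 0.24205739]Traceback (most recent call last):
  File "<stdin>", line 6, in <module>
IndexError: list index out of range
```

View pics/w3.png

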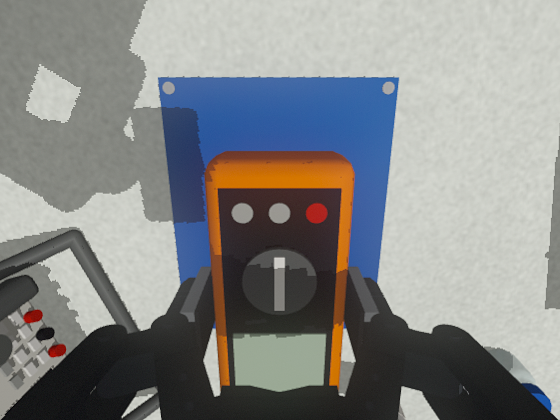

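The wrist view shows the meter gripped level at (280,280), above the near part of the mat, whose near edge is at row 78.

apply_moves:
  rows: [0,0,0.02,0,0,0,0,0,0.06,0,0,0,0,0,0.11,0,0,0,0,0,0.16,0,0,0,0,0,0.21,0,0,0,0,0,0.25,0,0,0,0,0,0.285,0,0,0,0,0,0.31,0,0,0,0,0,0.325,0,0,0,0,0,0.332,0,0,0,0,0,0.335,0,0,0,0,0,0.337,0,0,0]

```text
t: 7.55
tool_pos: [0.4516, -0.3492, 0.0907]
tool_rot: [0.302, 3.126, -0.002]
contact_force: [0.4, -0.0, -2.1]
opening: 0.0576
grip_force: 39.6
```

apply_moves:
  rows: [0,0,0.001,0,0,0,0,0,0.002,0,0,0,0,0,0.003,0,0,0,0,0,0.004,0,0,0]

```text
t: 7.95
tool_pos: [0.4511, -0.3488, 0.0875]
tool_rot: [0.302, 3.127, -0.0]
contact_force: [-0.3, 0.1, -2.4]
opening: 0.0572
grip_force: 39.6
```

apply_moves:
  rows: [0,0,0.001,0,0,0,0,0,0.002,0,0,0,0,0,0.003,0,0,0,0,0,0.004,0,0,0]

```text
t: 8.35
tool_pos: [0.451, -0.3487, 0.0848]
tool_rot: [-0.302, -3.127, 0.0]
contact_force: [-0.1, -0.4, -2.5]
opening: 0.0569
grip_force: 39.6
```

apply_moves:
  rows: [0,0,0.001,0,0,0,0,0,0.002,0,0,0]

```text
t: 8.55
tool_pos: [0.4511, -0.3487, 0.0839]
tool_rot: [-0.302, -3.127, -0.0]
contact_force: [-1.2, 2.0, 3.3]
opening: 0.0571
grip_force: 40.1
```

apply_moves:
  rows: [0,0,0,0,0,0,0,0,0,0,0,0,0,0,0,0,0,0,0,0,0,0,0,0,0,0,0,0,0,0]
  grip: 0.95

```text
t: 9.05
tool_pos: [0.4512, -0.3488, 0.0839]
tool_rot: [0.302, 3.127, -0.0]
contact_force: [-0.2, -0.1, -0.6]
opening: 0.0811
grip_force: 0.0
```

apply_moves:
  rows: [0,0,-0.01,0,0,0,0,0,-0.03,0,0,0,0,0,-0.07,0,0,0,0,0,-0.12,0,0,0,0,0,-0.18,0,0,0,0,0,-0.24,0,0,0,0,0,-0.3,0,0,0,0,0,-0.35,0,0,0,0,0,-0.35,0,0,0]

```text
t: 9.95
tool_pos: [0.4527, -0.3502, 0.3015]
tool_rot: [0.301, 3.118, -0.012]
contact_force: [0.3, 0.7, 1.3]
opening: 0.0811
grip_force: 0.0
```

Run:
```python
from h import *
st()
p,P,h=shot("side");z=P[...,2]
m=big((h[...,0]<18)&(h[...,1]>130)&(h[...,2]>80)&(P[...,1]<-.2)&(P[...,0]<.65)&(P[...,0]>.3))[0];k=m&(z>.028);print("meter",rect(P[k]),np.percentile(z[m],[2,50,98]))
r=(P[...,0]>.59)&(P[...,0]<.67)&(P[...,1]>0)&(P[...,1]<.09)
for m in (r&(z>.14)&(z<.155),): print("latch",rect(P[m]),P[m].mean(0),m.sum())
go(.631,.043,.29,0)
```

```text
t 9.95 pos [ 0.4527 -0.3502  0.3015] yaw 78.97 q [-0.789 -0.077  1.745  0.     1.461 -2.167] F [0.3 0.7 1.3] op 0.0811 g 0.0
meter (array([ 451.7, -344.7]), array([ 54.9, 120. ]), 78.8) [0.00836967 0.02574636 0.03481475]
latch (array([630.5,  43.2]), array([44.1,  9.9]), 84.9) [0.62977509 0.04454237 0.14611433] 62
row [-0.1676, 0.6994, 0.012, 0.0005, 0.0052, 0.8774] rows: 8.630970573390167 9.192500865850677
```

apply_moves:
  rows: [-0.0098,0.041,0,0,0,0.055,-0.0293,0.122,0,0,0.002,0.14,-0.0491,0.205,0,0,0.003,0.23,-0.0688,0.287,0.005,0,0.004,0.32,-0.0886,0.37,0.005,0,0.005,0.41,-0.1078,0.45,0.01,0,0.005,0.5,-0.1258,0.525,0.012,0,0.005,0.59,-0.1414,0.59,0.012,0,0.005,0.68,-0.1533,0.64,0.012,0,0.005,0.77,-0.1617,0.675,0.012,0,0.005,0.86,-0.167,0.695,0.012,0,0.005,0.92,-0.1676,0.7,0.012,0,0.005,0.933,-0.1676,0.7,0.012,0,0.005,0.933,-0.1676,0.7,0.012,0,0.005,0.933]
  grip: 0.5

```text
t: 11.4
tool_pos: [0.6297, 0.0436, 0.286]
tool_rot: [-2.31, -2.118, 0.0]
contact_force: [0.0, 0.1, 0.0]
opening: 0.0426
grip_force: 0.0
```

Run:
```python
from h import *
st()
p,P,h=shot("wrist","w4");z=P[...,2]
r=(P[...,0]>.59)&(P[...,0]<.67)&(P[...,1]>0)&(P[...,1]<.09)
m=big(r&(z>.142)&(z<.155))[0]; print("latch",rect(P[m]),P[m].mean(0),m.sum())
go(.6305,.0435,.193,-5)
```

```text
t 11.4 pos [0.6297 0.0436 0.286 ] yaw -4.97 q [-0.05   0.081  1.613  0.005  1.453  0.036] F [0.  0.1 0. ] op 0.0426 g 0.0
latch (array([630.8,  43.6]), array([45.4,  9.6]), 85.5) [0.63109054 0.04503629 0.14695535] 922
row [-0.0006, 0.002, 0.1553, -0.0035, -0.0032, -0.0] rows: 1.8639813030217216 0.04956526683342607
```

View pics/w4.png

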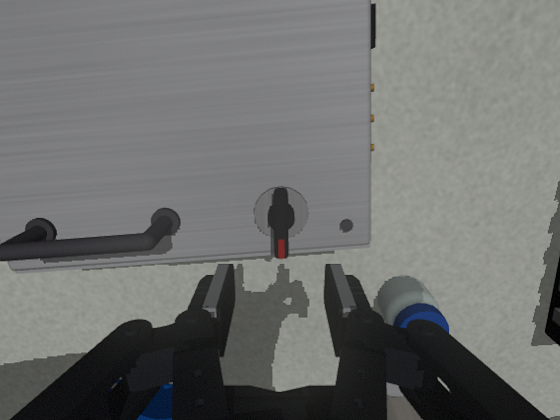

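The wrist view shows the wing at (281,222), centred between the fingers and parallel to the pads, with the screw jar clear at (415,310).

apply_moves:
  rows: [0,0.002,0.03,-0.003,-0.003,0,0,0.002,0.07,-0.003,-0.003,0,0,0.002,0.105,-0.003,-0.003,0,0,0.002,0.13,-0.003,-0.003,0,0,0.002,0.145,-0.003,-0.003,0,0,0.002,0.153,-0.003,-0.003,0,0,0.002,0.155,-0.003,-0.003,0,0,0.002,0.155,-0.003,-0.003,0]

```text
t: 12.25
tool_pos: [0.6314, 0.0446, 0.1944]
tool_rot: [2.316, 2.122, 0.002]
contact_force: [-0.4, -0.2, -0.1]
opening: 0.0423
grip_force: 0.0
```

apply_moves:
  rows: [0,0,0,0,0,0,0,0,0,0,0,0,0,0,0,0,0,0,0,0,0,0,0,0,0,0,0,0,0,0,0,0,0,0,0,0,0,0,0,0,0,0]
  grip: 0
  grip_force: 30

```text
t: 12.95
tool_pos: [0.6304, 0.0449, 0.1945]
tool_rot: [-2.315, -2.121, 0.001]
contact_force: [-5.3, 0.4, 4.3]
opening: 0.0095
grip_force: 31.1
```

apply_moves:
  rows: [0,0,0,0,0,0.03,0,0,0,0,0,0.07,0,0,0,0,0,0.12,0,0,0,0,0,0.17,0,0,0,0,0,0.22,0,0,0,0,0,0.27,0,0,0,0,0,0.3,0,0,0,0,0,0.3]

```text
t: 13.75
tool_pos: [0.6312, 0.0446, 0.1945]
tool_rot: [2.748, 1.523, 0.001]
contact_force: [-1.3, -0.7, 3.6]
opening: 0.0093
grip_force: 31.0
```

apply_moves:
  rows: [0,0,0,0,0,0.03,0,0,0,0,0,0.08,0,0,0,0,0,0.13,0,0,0,0,0,0.18,0,0,0,0,0,0.23,0,0,0,0,0,0.28,0,0,0,0,0,0.33,0,0,0,0,0,0.38,0,0,0,0,0,0.43,0,0,0,0,0,0.46,0,0,0,0,0,0.47,0,0,0,0,0,0.47]

```text
t: 14.95
tool_pos: [0.6318, 0.0436, 0.1946]
tool_rot: [3.11, 0.43, 0.004]
contact_force: [1.4, -4.6, 2.9]
opening: 0.0093
grip_force: 30.9
```

Run:
```python
from h import *
st();print(ctrl.get_obs()["wrist_torque"])
```

```text
t 14.95 pos [0.6318 0.0436 0.1946] yaw -74.27 q [-0.048  0.159  1.687 -0.002  1.293  1.249] F [ 1.4 -4.6  2.9] op 0.0093 g 30.9
[-0.92392793 -0.20441859 -0.01400812]
```

apply_moves:
  rows: [0,0,0,0,0,0,0,0,0,0,0,0,0,0,0,0,0,0,0,0,0,0,0,0]
  grip: 0.45

```text
t: 15.35
tool_pos: [0.6307, 0.045, 0.1931]
tool_rot: [-3.111, -0.43, 0.001]
contact_force: [0.6, -0.4, -0.1]
opening: 0.0383
grip_force: 0.0
```

apply_moves:
  rows: [0,0,-0.02,0,0,0,0,0,-0.06,0,0,0,0,0,-0.11,0,0,0,0,0,-0.15,0,0,0,0,0,-0.16,0,0,0,0,0,-0.16,0,0,0]

```text
t: 15.95
tool_pos: [0.6315, 0.0447, 0.2914]
tool_rot: [-3.112, -0.429, -0.005]
contact_force: [0.3, 0.2, 0.1]
opening: 0.0384
grip_force: 0.0
```

Run:
```python
from h import *
st()
p,P,h=shot("side","s5");z=P[...,2]
r=(P[...,0]>.58)&(P[...,0]<.68)&(P[...,1]>0)&(P[...,1]<.09)
m=big(r&(z>.14)&(z<.153))[0]; print("latch",rect(P[m]),P[m].mean(0),m.sum())
go(.4915,.0425,.288,-90)
```

```text
t 15.95 pos [0.6315 0.0447 0.2914] yaw -74.3 q [-4.700e-02  7.800e-02  1.608e+00  1.000e-03  1.453e+00  1.250e+00] F [0.3 0.2 0.1] op 0.0384 g 0.0
latch (array([629.2,  42.6]), array([42.4, 10.9]), 19.5) [0.62883183 0.04326515 0.14506589] 70
row [-0.2246, -0.0594, 0.0024, -0.0004, -0.0002, 0.1744] rows: 2.7884314415053364 1.8273597538584105
```

apply_moves:
  rows: [-0.03,-0.008,0,0,0,0.03,-0.08,-0.021,0,0,0,0.07,-0.13,-0.034,0,0,0,0.12,-0.175,-0.046,0,0,0,0.16,-0.21,-0.0555,0,0,0,0.174,-0.2246,-0.0594,0.002,0,0,0.174,-0.2246,-0.0594,0.002,0,0,0.174,-0.2246,-0.0594,0.002,0,0,0.174]
  grip: 0.6

```text
t: 16.8
tool_pos: [0.4919, 0.0425, 0.2877]
tool_rot: [-3.141, -0.001, 0.001]
contact_force: [0.7, 0.2, -0.5]
opening: 0.0513
grip_force: 0.0
```

Run:
```python
from h import *
st()
p,P,h=shot("wrist","w6");z=P[...,2]
m=big((z>.147)&(z<.160)&(P[...,1]<.1)&(P[...,0]<.58))[0]; print("handle",rect(P[m]),P[m].mean(0),m.sum())
go(.4915,.0425,.204,-90)
```

```text
t 16.8 pos [0.4919 0.0425 0.2877] yaw -89.95 q [-6.500e-02 -2.590e-01  1.929e+00  1.000e-03  1.472e+00  1.505e+00] F [ 0.7  0.2 -0.5] op 0.0513 g 0.0
handle (array([491.1,  43.1]), array([ 12. , 110.9]), 89.9) [0.4962979  0.04309177 0.15511628] 2804
row [-0.001, -0.0, 0.1398, -0.0004, 0.0003, 0.0004] rows: 1.6781759983141602 0.007205163475508365
```

View pics/w6.png

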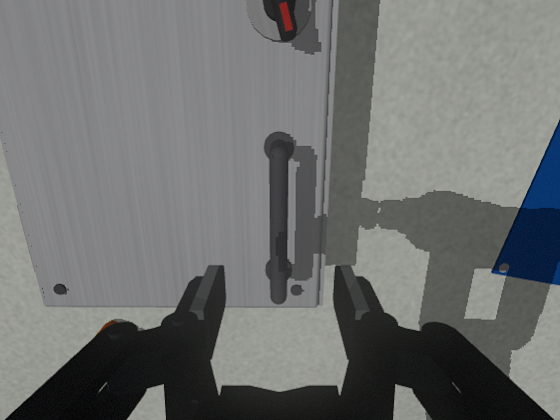

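The wrist view shows the handle bar at (279,220), centred between the fingers, and the wing turned, at (283,18).

apply_moves:
  rows: [0,0,0.03,0,0,0,0,0,0.07,0,0,0,0,0,0.1,0,0,0,0,0,0.12,0,0,0,0,0,0.133,0,0,0,0,0,0.139,0,0,0,0,0,0.139,0,0,0]

```text
t: 17.55
tool_pos: [0.4919, 0.0425, 0.2049]
tool_rot: [-3.141, -0.001, 0.0]
contact_force: [-0.1, 1.0, 1.1]
opening: 0.0512
grip_force: 0.0
```

apply_moves:
  rows: [0,0,0,0,0,0,0,0,0,0,0,0,0,0,0,0,0,0,0,0,0,0,0,0,0,0,0,0,0,0,0,0,0,0,0,0,0,0,0,0,0,0,0,0,0,0,0,0]
  grip: 0
  grip_force: 50

```text
t: 18.35
tool_pos: [0.492, 0.0429, 0.2059]
tool_rot: [-3.14, -0.001, -0.002]
contact_force: [-1.4, 3.6, 5.5]
opening: 0.0102
grip_force: 49.0
```

Run:
```python
from h import *
st()
R=np.hypot(.205,.055);a=np.arctan2(.055,.205);o=ctrl.get_obs();R0=Rn.from_rotvec(o["tool_rot"])
def row(th): 
    d=np.array([0,.205-R*np.cos(a+th),R*np.sin(a+th)-.055]);return R0.inv().apply(d)/.6
for d in (1,2,4,6,8,10,13,16,19,22,25,28,31,34,37,40,43,45,47,48,49,50): print(d,row(np.radians(d)).round(4).tolist())
```

```text
t 18.35 pos [0.492  0.0429 0.2059] yaw -89.97 q [-6.400e-02 -1.860e-01  2.008e+00  2.000e-03  1.318e+00  1.505e+00] F [-1.4  3.6  5.5] op 0.0102 g 49.0
1 [0.0, -0.0017, -0.0059]
2 [0.0, -0.0034, -0.0119]
4 [0.0, -0.0073, -0.0236]
6 [0.0001, -0.0115, -0.0352]
8 [0.0001, -0.0162, -0.0466]
10 [0.0001, -0.0212, -0.0579]
13 [0.0001, -0.0295, -0.0745]
16 [0.0001, -0.0387, -0.0906]
19 [0.0002, -0.0486, -0.1062]
22 [0.0002, -0.0594, -0.1212]
25 [0.0002, -0.071, -0.1357]
28 [0.0002, -0.0833, -0.1495]
31 [0.0003, -0.0963, -0.1627]
34 [0.0003, -0.11, -0.1752]
37 [0.0003, -0.1243, -0.187]
40 [0.0003, -0.1392, -0.1979]
43 [0.0004, -0.1546, -0.2081]
45 [0.0004, -0.1652, -0.2145]
47 [0.0004, -0.1761, -0.2204]
48 [0.0004, -0.1815, -0.2233]
49 [0.0004, -0.1871, -0.226]
50 [0.0004, -0.1926, -0.2287]
```

apply_moves:
  rows: [0,-0.0017,-0.0059,0,0,0,0,-0.0034,-0.0119,0,0,0,0,-0.0054,-0.0177,0,0,0,0,-0.0073,-0.0236,0,0,0,0,-0.0094,-0.0294,0,0,0,0,-0.0115,-0.0352,0,0,0,0,-0.0115,-0.0352,0,0,0]

```text
t: 19.05
tool_pos: [0.4919, 0.0489, 0.2246]
tool_rot: [3.14, 0.001, 0.002]
contact_force: [7.2, -0.5, -6.7]
opening: 0.0103
grip_force: 48.9
```

```bash
cat > lid.py <<'E'
from h import *
st();o=ctrl.get_obs();p,P,h=shot("side","lid%d"%(o["t"]*100))
q=P[(P[...,0]>.57)&(P[...,0]<.69)&(P[...,1]>.05)&(P[...,1]<.235)&(P[...,2]>.09)]
n=0
th=0
yb=np.linspace(.06,.235,30);pts=[]
for a,b in zip(yb,yb[1:]):
    s=q[(q[:,1]>=a)&(q[:,1]<b)]
    if len(s)>10: pts.append([(a+b)/2,np.median(s[:,2])])
pts=np.array(pts);f=np.polyfit(pts[:,0],pts[:,1],1);print("lid deg",-np.degrees(np.arctan(f[0])),len(pts),pts[[0,-1]].round(3).tolist(),"rms",np.std(pts[:,1]-np.polyval(f,pts[:,0])))
y,z=.2475-o["tool_pos"][1],o["tool_pos"][2]-.0545-.095
print("from handle",np.degrees(np.arctan2(z,y)-np.arctan2(.055,.205)),"r",np.hypot(y,z))
E
python3 lid.py
```

```text
t 19.05 pos [0.4919 0.0489 0.2246] yaw -89.96 q [-5.100e-02 -2.050e-01  1.992e+00 -1.000e-03  1.354e+00  1.519e+00] F [ 7.2 -0.5 -6.7] op 0.0103 g 48.9
lid deg 5.29893010467638 29 [[0.063, 0.127], [0.232, 0.111]] rms 0.00018401696644825864
from handle 5.696364172089634 r 0.21233775242117756
```

apply_moves:
  rows: [0,-0.0023,-0.0057,0,0,0,0,-0.0047,-0.0114,0,0,0,0,-0.0097,-0.0227,0,0,0,0,-0.0152,-0.0338,0,0,0,0,-0.021,-0.0447,0,0,0,0,-0.0272,-0.0554,0,0,0,0,-0.0339,-0.0658,0,0,0,0,-0.0409,-0.0759,0,0,0,0,-0.0479,-0.086,0,0,0,0,-0.0556,-0.0957,0,0,0,0,-0.0636,-0.1051,0,0,0,0,-0.0718,-0.1143,0,0,0,0,-0.0783,-0.1209,0,0,0,0,-0.0848,-0.1275,0,0,0,0,-0.0848,-0.1275,0,0,0]

```text
t: 20.6
tool_pos: [0.4921, 0.0976, 0.3028]
tool_rot: [3.133, -0.001, 0.002]
contact_force: [1.5, -9.3, 0.7]
opening: 0.0099
grip_force: 49.1
```

```bash
python3 lid.py
```

```text
t 20.6 pos [0.4921 0.0976 0.3028] yaw -90.04 q [ 0.051 -0.248  1.895 -0.008  1.494  1.623] F [ 1.5 -9.3  0.7] op 0.0099 g 49.1
lid deg 29.837019434057098 29 [[0.063, 0.217], [0.232, 0.12]] rms 0.00044554272818570406
from handle 30.620976841375565 r 0.21440375408701293
```

apply_moves:
  rows: [0,-0.003,-0.004,0,0,0,0,-0.0065,-0.008,0,0,0,0,-0.013,-0.0145,0,0,0,0,-0.02,-0.0205,0,0,0,0,-0.027,-0.0265,0,0,0,0,-0.0345,-0.032,0,0,0,0,-0.042,-0.0375,0,0,0,0,-0.0498,-0.0427,0,0,0,0,-0.0575,-0.0477,0,0,0,0,-0.068,-0.0541,0,0,0,0,-0.0789,-0.06,0,0,0,0,-0.0898,-0.0656,0,0,0,0,-0.0953,-0.0684,0,0,0,0,-0.1006,-0.0713,0,0,0,0,-0.1006,-0.0713,0,0,0]

```text
t: 22.15
tool_pos: [0.4922, 0.158, 0.3474]
tool_rot: [3.134, -0.002, 0.004]
contact_force: [-2.1, -9.8, 8.4]
opening: 0.0098
grip_force: 49.2
```

```bash
python3 lid.py; ls pics
```

```text
t 22.15 pos [0.4922 0.158  0.3474] yaw -90.07 q [ 0.17  -0.232  1.807 -0.008  1.565  1.742] F [-2.1 -9.8  8.4] op 0.0098 g 49.2
lid deg 49.06682585181185 24 [[0.093, 0.285], [0.232, 0.134]] rms 0.00263050735308735
from handle 50.64091365287739 r 0.21720735465795232
lid1905.png
lid2060.png
lid2215.png
s2.png
s5.png
scene0.npy
scene0.png
side0.npy
side0.png
w1.png
w3.png
w4.png
w6.png
```

Run:
```python
from h import *
for n in("side","scene"):
    p,P,h=shot(n,"fin_"+n)
    q=P[(P[...,0]>.57)&(P[...,0]<.68)&(P[...,1]>.12)&(P[...,1]<.225)&(P[...,2]>.115)&(h[...,1]<90)]
    v=q[:,1:];k=np.ones(len(v),bool)
    for _ in range(8):
        f=np.polyfit(v[k,0],v[k,1],1);k=abs(v[:,1]-np.polyval(f,v[:,0]))<.005
    print(n,-np.degrees(np.arctan(f[0])),k.sum(),len(k))
    m=big((h[...,0]<18)&(h[...,1]>130)&(h[...,2]>80)&(P[...,1]<-.2)&(P[...,0]<.65)&(P[...,0]>.3))[0];print("meter",rect(P[m&(P[...,2]>.028)]))
st()
```

```text
side 49.677598623081835 3316 3681
meter (array([ 415.1, -325.8]), array([73.7, 40. ]), 29.2)
scene 49.63071401141424 1858 2161
meter (array([ 459.3, -344.5]), array([ 53.2, 119.2]), 79.8)
t 22.3 pos [0.4922 0.1578 0.3473] yaw -90.08 q [ 0.17  -0.232  1.808 -0.008  1.565  1.742] F [-1.6 -9.3  8.4] op 0.0102 g 49.2
```

View pics/fin_side.png

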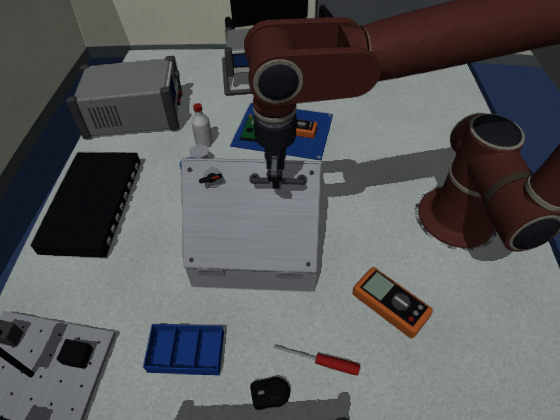

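View pics/fin_scene.png

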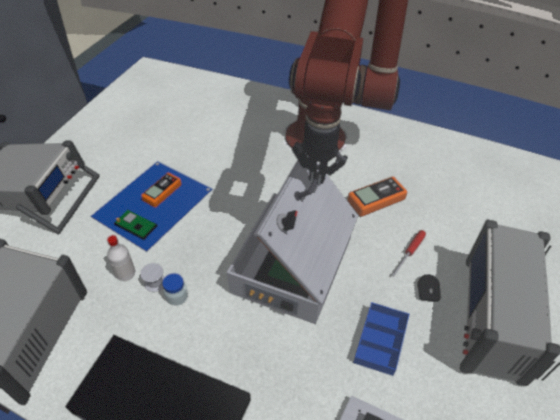

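Both views show the lid open at 49.6 degrees, held by the handle at (278,182) in the side view. The meter lies flat on the mat at (161,188) in the scene view, and everything else is where it was.

```bash
python3 -c "
from station import ctrl
print(ctrl.finish_job())"
```

```text
the job is handed in; nothing more can be done
None
```

The job is handed in: the meter lies flat and face up on the mat, the latch is turned to about 1.25 rad (the lid is free), and the arm is holding the lid by its handle at about 49.6 degrees open, with 22.3 s on the clock.

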